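# Scrub out the tilted tumbling barrel

## Task

Lock the barrel's sliding carriage where it stands by turning its clamp knob clockwise as far as it goes. Then take the long brush and scrub the inside of the tilted steel barrel along its axis: three full strokes, each right down to the floor, drawing the brush back up between them until the bristles show above the rim. Put the brush back in its holder, bristles down, and do not shift the carriage or disturb anything else on the bench.

Things in the scene. Friction and masses are not known exactly. Their poses are not given: they have to be found in the camera images.
- rig: fixed barrel rig: dark steel base plate 280 (x) x 230 (y, from -80 to +150) x 12 mm with two rails along its x, end stops up to 38 mm high. Origin on the table under the middle of the barrel's travel; x points away from the robot (turned by the rig's yaw)
- carriage (a joint): position of the carriage along the rig's x, m, -0.04 to 0.04; it slides with about 1 N while the clamp is loose. The carriage is an aluminium plate 100 x 205 mm, top at 50 mm, carrying barrel and knob
- barrel_floor (a point): centre of the inner floor of the open steel barrel (cup) that is fixed on the carriage: outer diameter 68 mm, inner diameter 62 mm, inner depth 100 mm, bottom 4 mm thick. z runs along the barrel's axis, out of the mouth; it leans 30 degrees from vertical towards the robot, in the rig's -x. The rim's highest point is 189 mm above the table
- barrel_mouth (a point): centre of the barrel's mouth, on the axis in the plane of the rim
- clamp_knob (a joint): angle of the clamp knob, rad: 0 to 0.35 at the start (loose), grows clockwise seen from above, fully tight at the stop at 1.5, locked above 1.25
- knob_grip (a point): middle of the black T-bar of the clamp knob, on its upright turning axis, 85 mm above the table and 105 mm to the rig's +y side of the barrel. The bar is 64 mm long (own x), 16 mm wide (own y) and 26 mm high (13 mm above and below this point); the carriage plate lies 35 mm below this point
- brush: long brush standing bristles down in its holder, 190 mm long, 90 g: cylindrical bristle head of diameter 44 mm (solid; 49 mm over the bristle ends) from 0 to 60 mm, steel stem of diameter 8 mm up to 105 mm, round wooden handle of diameter 22 mm from 105 to 190 mm. Origin: centre of the bristle end; z along the brush towards the handle
- brush_tip (a point): centre of the brush's bristle end (same point as its origin)
- brush_holder: fixed white ceramic tube, inner diameter 58 mm, outer 66 mm (foot 84 mm), 85 mm high, inner floor 10 mm above the table. Origin: centre of its underside; it stands left or right of the rig
- mandrel_stand: ring mandrel: tapered steel rod, 25 mm down to 14 mm thick, upright on a round wooden foot of diameter 90 mm, 225 mm tall in all, loose; origin: centre of its underside. It stands across the bench from the brush holder, beyond the rig
- bench_block: loose steel block 80 x 80 x 25 mm, near the robot's side of the rig; origin: centre of its underside
- rinse_cup: white ceramic cup, diameter 76 mm, 75 mm tall, loose, at the robot's left; origin: centre of its underside
- jar: closed amber glass jar, diameter 60 mm, 85 mm tall, loose; origin: centre of its underside
- bur_block: loose wooden block 90 x 55 x 28 mm (long in its x) with steel burs standing up to 70 mm high; origin: centre of its underside
- hammer: bench hammer 220 mm long lying on the table along its own x, loose
- ring_clamp: wooden hand clamp 130 x 34 x 28 mm lying along its own x, loose; origin: centre of its underside
There are look-alikes about, which are no part of the job. What is shaped like the brush_holder but blue is not meant. There is more than one size of the brush; the one meant has the size given above.

How it is judged:
On the way, in this order (a step that is already met when the one before it is completed fails the run):
1. the clamp knob is turned tight (value of joint clamp_knob above 1.25 rad), for 0.2 s.
2. the brush, along the barrel's axis, reaches the floor (z of brush_tip in the frame of barrel_floor below 0.015 m and x of brush_tip in the frame of barrel_floor between -0.03 and 0.03 m and y of brush_tip in the frame of barrel_floor between -0.03 and 0.03 m and angle between the z axis of brush and the z axis of barrel_floor, either way round below 0.35 rad), for 0.04 s.
3. drawn up until bristles show above the rim (z of brush_tip in the frame of barrel_floor above 0.038 m and x of brush_tip in the frame of barrel_floor between -0.03 and 0.03 m and y of brush_tip in the frame of barrel_floor between -0.03 and 0.03 m and angle between the z axis of brush and the z axis of barrel_floor, either way round below 0.35 rad), for 0.04 s.
4. down to the floor a second time (all of step 2), for 0.04 s.
5. drawn up again (all of step 3), for 0.04 s.
6. down to the floor a third time (all of step 4), for 0.04 s.
At the end, for the whole second after the job is handed in: The knob is turned beyond 1.25 rad, the barrel is within 20 mm of where it started, and the brush stands at rest, bristles down, in its holder: tip within 25 mm sideways of the holder's axis and less than 20 mm above its underside, leaning less than 20 degrees (value of joint clamp_knob above 1.25 rad and distance of barrel_floor from where it was at the start of the episode below 0.02 m and x of brush_tip in the frame of brush_holder between -0.025 and 0.025 m and y of brush_tip in the frame of brush_holder between -0.025 and 0.025 m and z of brush_tip in the frame of brush_holder below 0.02 m and angle between brush's own z axis and vertical below 0.35 rad and linear speed of brush below 0.02 m/s); the robot touches nothing.
It fails at once if the carriage was shifted more than 20 mm (distance of barrel_floor from where it was at the start of the episode above 0.02 m).
It fails at once if something standing by was disturbed (moved more than 25 mm) (distance of any of mandrel_stand, bench_block, rinse_cup, jar, bur_block, hammer, ring_clamp from where it was at the start of the episode above 0.025 m).
It also fails if it takes over 72 s, if anything falls off the work surface, if the arm or the gripper's body presses on something with over 40 N, if the wrist force passes 120 N, or if a joint passes its speed limit or range.

## Robot

A 7-joint arm with a two-finger parallel gripper is mounted at the origin on the work surface. World frame = base frame: x ahead of the robot, y to its left, z up, the work surface at z = 0. Lengths are in m, angles in rad, forces in N, time in s.
With the tool pointing down it reaches from about 0.35 to 0.775 m from the base axis. Payload 3.1 kg.
Tool frame: the origin (TCP) lies midway between the tips of the shut fingers; the grasp point (between the pads) lies 19 mm behind it (tcp_to_grasp is the z of the grasp point in the tool frame, in m); z points along the fingers, y is the line along which they close (so a half turn about z gives the same grasp; the last joint's range is limited). The gripper opens to 85 mm and grips with 20 to 120 N. Pads are 22 mm wide; open, the fingers measure 114 mm over their backs; the gripper's body (76 mm by 85 mm) begins 54 mm behind the grasp point. The pads swing forward as they close: fully open they stand 13 mm farther back than shut.
Start: joints at [-1.352, 0.311, 0.014, 1.512, -0.004, 1.319, -0.027], TCP at [0.142, 0.531, 0.231] pointing down, gripper open.
Joint ranges: [-2.7, 2.7], [-0.3, 1.91], [-1.27, 1.3], [0.12, 2.57], [-1.44, 4.58], [0.2, 2.03], [-3.05, 3.05]. Speed limits (rad/s): [2.79, 2.79, 3.14, 3.14, 3.14, 3.14, 3.14].

## Interface

Orientations are given as a unit quaternion [x, y, z, w].
In Python, from workcell import sense, read_camera, finish_job, outline_of, tcp_to_grasp gives the robot as it stands. The module is installed in compiled form; this text tells all that it offers.
- The arm moves only by the tool servo_tool, never from a script. Its argument "motion" is a list of rows, each a list of 2 entries, a list of its own where there are three numbers: the shift along the tool's x, y, z in mm, then the turn, a rotation vector about the tool's x, y, z in degrees. A call has 1 to 12 rows; each row shifts and turns the commanded pose from where the row before left it, along the tool's axes as they then stand; what a row does not reach is not made up. A row lasts 1/12 s, in which the tool goes at most 41.7 mm and 7.16 degrees, less where a joint would pass 70% of its speed; a pose out of reach is approached as far as the arm can. A call with a gripper value outside its range is refused whole. "claw" is the finger opening in mm, from 0 to 85.4, set as the call begins (left out, the last holds). The fingers move at their own pace and stop on an object; the grip force is fixed at half the most. Time passes only in rows, so rows that do not move let the fingers close. It gives the time, the measured TCP pose, the force, the opening and the grip force at its end, in the units of the state.
- sense(): the state, without advancing time (a new reading comes with each control period).
- read_camera(name): name is "side" or "top"; returns a dict with "img" (480x640x3 uint8, red, green, blue), "fx", "fy", "cx", "cy" (pixels), "k1" (the pictures are not rectified: a ray, as slopes to the right and down, at radius r is drawn at 1 + k1 r^2 times it, then the intrinsics apply), "R" (3x3) and "t" (3): a world point X has camera coordinates R X + t. Camera axes: x right, y down, z forward; pixel columns grow to the right and rows downward; lengths in m; the calibration is good to about 2 mm. A picture is of the moment at which its call begins. There is no depth.
- finish_job(): hands the job in; it is judged then, once.
Trained networks look in a picture, given as the dict that the camera call returned (one of the last four; its "shot" number tells which), for a name from the list of things; names that differ only in an ending like _2 or _b are one class to them, and where a whole thing is asked for, a point or a joint stands for the part that bears it (a point fixed in the world has none). Each returns a list of dicts, best first, with "p" (0 to 1); they miss things now and then, are a little off and sometimes report something else, mostly with a low value. They report only what shows in the picture. A call takes as long as a camera call. They do not tell look-alikes from the thing itself.
- outline_of(picture, thing): "pixels" (480x640 bool, what is visible of it) and "centre" ([row, column] in pixels, amid what is visible of it).
The state is a dict: "time_s": time; "joint_pos": joint angles; "qd": joint speeds; "tau": joint torques, N m; "tool_pos": TCP position; "orientation": TCP orientation; "force": force on the tool from outside, world axes, zero at the start; "moment": the same for the moment, N m; "width": finger opening in m; "grip_force": force on a finger pad.
Only numpy, scipy, OpenCV 4.12 (cv2) and the standard library are available. Lean on these libraries where they do the work, as an engineer would, in place of code of your own. Each camera call takes 0.05 s, during which the arm holds its last target. There are 200 camera calls.

## Working session

There is one attempt and no reset: what is moved stays moved. The work goes in short steps, Python scripts to look and compute and a tool call to move; the robot and the scene stay as the last step left them, time stands still between calls to the robot, and variables do not carry over. Pictures are saved under pics/ and viewed, at most 10 in all, crops included, and the job is handed in when it is done.

Besides the shell and the picture viewer there is one more tool, called after "Call:" as name(argument=value, ...) on one line, values as JSON. servo_tool: Moves the arm, as the interface text tells. Its arguments: {"type":"object","properties":{"motion":{"type":"array","items":{"type":"array"}},"claw":{"type":"number"}},"required":["motion"]}

```bash
mkdir -p pics; cat > h.py <<'E'
import numpy as np, cv2, pickle
from workcell import *
def cap(n,f):
    p=read_camera(n); cv2.imwrite(f'pics/{f}.png',cv2.cvtColor(p['img'],cv2.COLOR_RGB2BGR))
    pickle.dump(p,open(f'pics/{f}.pkl','wb')); return p
def ray(p,u,v):
    x,y=(u-p['cx'])/p['fx'],(v-p['cy'])/p['fy']; a,b=x,y
    for _ in range(20):
        s=1+p['k1']*(a*a+b*b); a,b=x/s,y/s
    R=np.array(p['R']); return -R.T@p['t'], R.T@np.array([a,b,1])
def at_z(p,u,v,z):
    o,d=ray(p,u,v); return o+d*(z-o[2])/d[2]
def proj(p,X):
    c=np.array(p['R'])@X+p['t']; a,b=c[0]/c[2],c[1]/c[2]; s=1+p['k1']*(a*a+b*b)
    return np.array([p['cx']+p['fx']*a*s,p['cy']+p['fy']*b*s])
def tri(pa,a,pb,b):
    o1,d1=ray(pa,*a);o2,d2=ray(pb,*b)
    s=np.linalg.lstsq(np.c_[d1,-d2],o2-o1,rcond=None)[0]
    x,y=o1+s[0]*d1,o2+s[1]*d2; return (x+y)/2,np.linalg.norm(x-y)
E
python3 - <<'E'
from h import *
np.set_printoptions(precision=3,suppress=True)
for n in('top','side'):
    p=cap(n,n+'0'); print(n,p['fx'],p['k1'],-np.array(p['R']).T@p['t'])
    print(np.array(p['R']))
    for t in['rig','barrel_mouth','clamp_knob','knob_grip','brush','brush_holder','mandrel_stand','bench_block','rinse_cup','jar','bur_block','hammer','ring_clamp']:
        try: print(t,[(round(d['p'],2),np.round(d['centre']),int(d['pixels'].sum())) for d in outline_of(p,t)])
        except Exception as e: print(t,e)
s=sense();print(tcp_to_grasp,{k:np.round(v,3) for k,v in s.items()})
E
```

```text
top 578.4709104211213 -0.15183510928604818 [ 0.367 -0.004  1.407]
[[-0.014 -1.    -0.004]
 [-0.993  0.014 -0.121]
 [ 0.121  0.002 -0.993]]
rig [(0.64, array([225., 327.]), 10758)]
barrel_mouth [(0.77, array([217., 327.]), 3745)]
clamp_knob [(0.68, array([208., 298.]), 222)]
knob_grip [(0.5, array([208., 297.]), 222)]
brush [(0.94, array([260., 473.]), 444), (0.76, array([280., 513.]), 240), (0.26, array([170., 264.]), 622)]
brush_holder [(0.77, array([210., 459.]), 1049), (0.73, array([323., 471.]), 1076), (0.61, array([269., 462.]), 548), (0.25, array([290., 185.]), 1138)]
mandrel_stand [(0.93, array([294., 186.]), 1105)]
bench_block [(0.67, array([314., 318.]), 1089)]
rinse_cup [(0.64, array([330., 176.]), 890), (0.39, array([267., 461.]), 648)]
jar [(0.72, array([170., 264.]), 651)]
bur_block [(0.85, array([196., 404.]), 883)]
hammer [(0.88, array([184., 506.]), 1266)]
ring_clamp [(0.57, array([207., 149.]), 800)]
side 437.5978529465162 0.0006528447917652652 [ 0.326 -0.61   0.905]
[[ 0.951 -0.309 -0.005]
 [-0.243 -0.739 -0.628]
 [ 0.191  0.599 -0.778]]
rig [(0.81, array([260., 350
[... 501 characters left out ...]
array([198., 376.]), 644)]
bur_block [(0.6, array([315., 404.]), 1095)]
hammer [(0.66, array([212., 348.]), 128), (0.65, array([427., 477.]), 2156)]
ring_clamp [(0.76, array([149., 314.]), 549)]
-0.0187 {'time_s': np.float64(1.4), 'joint_pos': array([-1.352,  0.311,  0.014,  1.512, -0.004,  1.319, -0.027]), 'qd': array([-0.   ,  0.   , -0.   ,  0.001, -0.002,  0.003,  0.001]), 'tau': array([  0.   , -37.981,   0.146, -23.086,   0.012,   0.002,   0.   ]), 'tool_pos': array([0.142, 0.531, 0.231]), 'orientation': array([ 0.13 ,  0.992, -0.   ,  0.   ]), 'force': array([-0.17 , -0.52 ,  0.874]), 'moment': array([-0.012,  0.006,  0.028]), 'grip_force': np.float64(0.0), 'width': np.float64(0.085)}
```

View pics/top0.png

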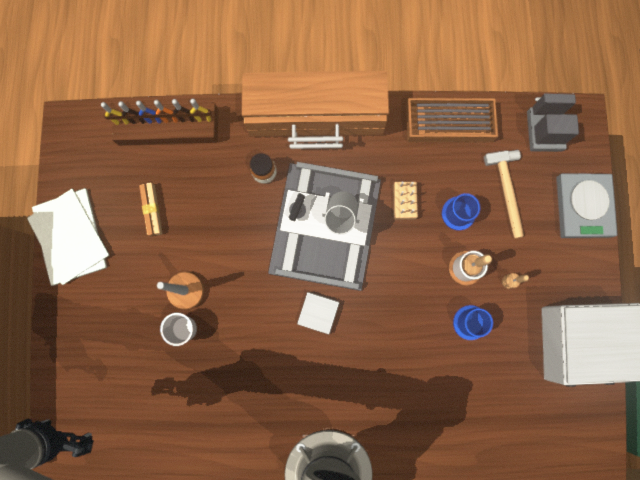

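View pics/side0.png

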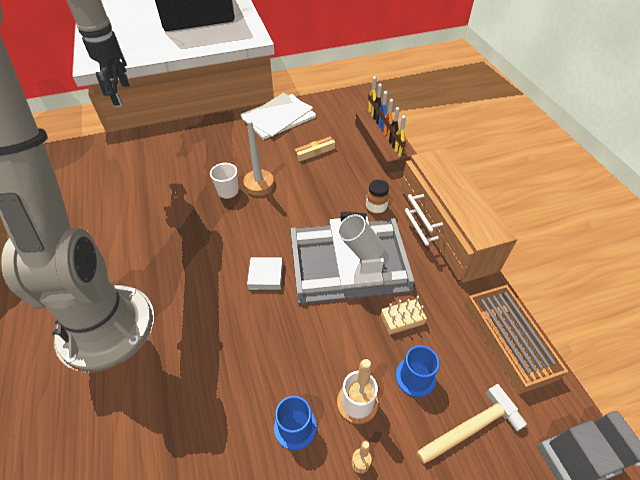

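The top picture shows the rig at (325,225), with the barrel mouth near (340,218) and the black T-bar at (297,207). The side picture shows the same bench.
- **Brush:** there are two, one in the white holder (top (473,262), side (360,385)) and a small one (top (513,281), side (362,458)). The one in the holder looks about 190 mm long, so it fits.
- **Holder:** white at top (468,268); the blue ones at (461,211) and (473,323) are look-alikes.

I'll confirm this in one enlarged crop.

```bash
python3 - <<'E'
import cv2,numpy as np
t=cv2.imread('pics/top0.png');s=cv2.imread('pics/side0.png')
a=cv2.resize(t[225:310,430:530],(400,340),interpolation=cv2.INTER_CUBIC)   #x4
b=cv2.resize(s[345:480,315:415],(340,459)[:2],interpolation=cv2.INTER_CUBIC) 
c=cv2.resize(t[155:295,262:387],(0,0),fx=4,fy=4,interpolation=cv2.INTER_CUBIC)
o=np.zeros((460,740,3),'u1');o[:340,:400]=a;o[:459,400:740]=b
cv2.imwrite('pics/c1.png',o);cv2.imwrite('pics/c2.png',c)
E
```

```text
(no output)
```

View pics/c1.png

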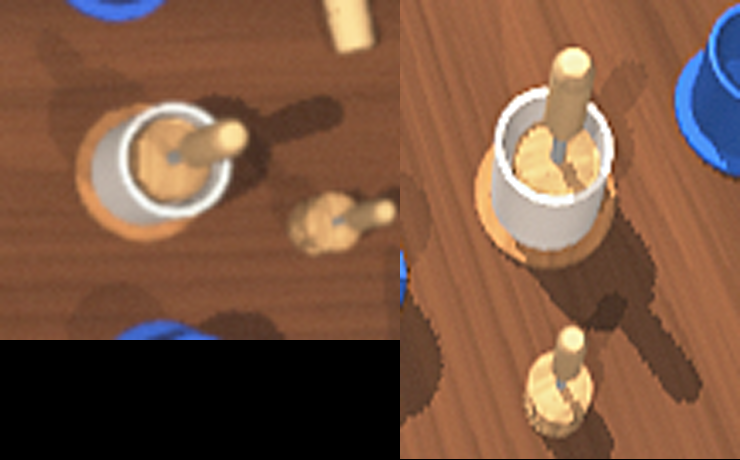

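View pics/c2.png

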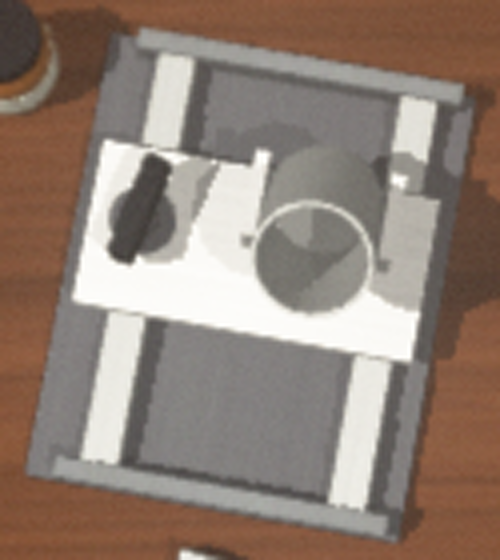

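The crops confirm the target: a full-size brush stands in the white holder, and the small brush stands free beside it. The second crop shows the T-bar ends at c2 (158,158) and (123,260), and the mouth at (312,257).

```bash
python3 - <<'E'
from h import *
np.set_printoptions(precision=4,suppress=True)
T=pickle.load(open('pics/top0.pkl','rb'));S=pickle.load(open('pics/side0.pkl','rb'))
c2=lambda x,y:((x+.5)/4-.5+262,(y+.5)/4-.5+155)
a=lambda x,y:((x+.5)/4-.5+430,(y+.5)/4-.5+225)
b=lambda x,y:((x-400+.5)/3.4-.5+315,(y+.5)/3.4-.5+345)
m=at_z(T,*c2(312,257),.172);print('mouth',m)
e1=at_z(T,*c2(158,158),.098);e2=at_z(T,*c2(123,260),.098)
print('knob',(e1+e2)/2,np.degrees(np.arctan2(*(e1-e2)[1::-1])),np.linalg.norm(e1-e2))
# plate corners z=.05: left side tl(102,142) bl(75,300) br(412,360)  tr hidden(440,197)
P=[at_z(T,*c2(*q),.05) for q in[(102,142),(75,300),(412,360),(440,197)]]
print('plate',*P, 'ctr',sum(P)/4)
for i,j in((1,0),(2,3)): print('yaw x',np.degrees(np.arctan2(*(P[j]-P[i])[1::-1])))
for i,j in((3,0),(2,1)): print('yaw y-90',np.degrees(np.arctan2(*(P[j]-P[i])[1::-1]))-90)
for n,z,(ax,bx) in(('htop',.2,((232,137),(573,62))),('rim',.085,((175,160),(553,140))),('stem',.07,((173,158),(558,155)))):
    print(n,at_z(T,*a(*ax),z)[:2],at_z(S,*b(*bx),z)[:2],*tri(T,a(*ax),S,b(*bx)))
for t,z in(('mandrel_stand',.1),('bench_block',.025),('rinse_cup',.04),('jar',.085),('bur_block',.028)):
    r,c=outline_of(T,t)[0]['centre'] if 0 else {'mandrel_stand':(290,185),'bench_block':(314,318),'rinse_cup':(330,176),'jar':(164,262),'bur_block':(198,404)}[t]
    print(t,at_z(T,c,r,z))
print('tip mandrel',at_z(T,162,286,.225))
E
```

```text
mouth [ 0.5843 -0.0308  0.172 ]
knob [0.6268 0.0658 0.098 ] -19.045271872009998 0.0629468897169258
plate [0.6775 0.0913 0.05  ] [0.5818 0.1077 0.05  ] [ 0.5431 -0.0916  0.05  ] [ 0.6411 -0.1106  0.05  ] ctr [ 0.6109 -0.0008  0.05  ]
yaw x -9.744803540734619
yaw x -10.94313241224326
yaw y-90 -10.245472446690442
yaw y-90 -10.998551802988445
htop [ 0.4897 -0.343 ] [ 0.4901 -0.3453] [ 0.4904 -0.344   0.1968] 0.0008544699170553745
rim [ 0.4884 -0.341 ] [ 0.4893 -0.341 ] [ 0.4889 -0.341   0.0851] 0.0008637316741958629
stem [ 0.491  -0.3436] [ 0.4919 -0.345 ] [ 0.4917 -0.3443  0.0679] 0.0010777420589899436
mandrel_stand [0.4381 0.3227 0.1   ]
bench_block [0.3815 0.0211 0.025 ]
rinse_cup [0.3464 0.3587 0.04  ]
jar [0.7337 0.148  0.085 ]
bur_block [ 0.6592 -0.1917  0.028 ]
tip mandrel [0.44   0.3402 0.225 ]
```

Call:
servo_tool(motion=[[[0,0,-40],[0,0,0]],[[0,0,-40],[0,0,0]],[[-35,-19,0],[0,0,0]],[[-35,-19,0],[0,0,0]],[[-35,-19,0],[0,0,0]],[[-35,-19,0],[0,0,0]],[[-35,-19,0],[0,0,0]],[[-35,-19,0],[0,0,0]],[[-35,-19,0],[0,0,0]],[[-35,-19,0],[0,0,0]],[[-35,-19,0],[0,0,0]],[[-35,-19,0],[0,0,0]]], claw=50)

```text
time_s: 2.4
tool_pos: [0.4321, 0.2561, 0.3117]
orientation: [0.13, 0.992, 0.0, 0.0]
force: [1.4, 1.2, 0.3]
width: 0.05
grip_force: 0.0
```

Call:
servo_tool(motion=[[[-35,-19,0],[0,0,0]],[[-35,-19,0],[0,0,0]],[[-35,-19,0],[0,0,0]],[[-35,-19,0],[0,0,0]],[[-35,-19,0],[0,0,0]],[[-35,-19,0],[0,0,0]],[[-30,-17,0],[0,0,0]],[[0,0,0],[0,0,4]],[[0,0,0],[0,0,0]],[[0,0,0],[0,0,0]]])

```text
time_s: 3.23
tool_pos: [0.629, 0.0698, 0.3109]
orientation: [0.164, 0.987, 0.0, -0.0]
force: [0.0, -0.2, 0.3]
width: 0.0501
grip_force: 0.0
```

```bash
cat >> h.py <<'E'
from scipy.spatial.transform import Rotation as Ro
def plan(target,ydir=None,zdir=(0,0,-1),g=0):
    """total tool-frame shift (mm) then total tool-frame turn (deg); ydir: wanted tool y"""
    s=sense(); R=Ro.from_quat(s['orientation'])
    if ydir is None: Rt=R
    else:
        z=np.array(zdir,float);z/=np.linalg.norm(z);y=np.array(ydir,float);y-=z*(y@z);y/=np.linalg.norm(y)
        Rt=Ro.from_matrix(np.c_[np.cross(y,z),y,z])
    tg=np.array(target)-g*Rt.as_matrix()[:,2]*tcp_to_grasp*1
    if g: tg=np.array(target)-Rt.as_matrix()[:,2]*tcp_to_grasp
    print('shift',np.round(R.inv().apply(tg-s['tool_pos'])*1000,1),'turn',np.round((R.inv()*Rt).as_rotvec(degrees=True),2))
    print('tool',np.round(s['tool_pos'],4),'y az',np.round(np.degrees(np.arctan2(*R.as_matrix()[1::-1,1])),1),'q',np.round(s['joint_pos'],2),'F',np.round(s['force'],1),'w',np.round(s['width'],4),'t',s['time_s'])
E
python3 - <<'E'
from h import *
a=np.radians(71)
plan([.627,.0658,.092],[np.cos(a),np.sin(a),0],g=1)
p=cap('side','side1')
E
```

```text
shift [  0.3  -4.5 237.6] turn [ 0.03 -0.06  0.17]
tool [0.629  0.0698 0.3109] y az 71.2 q [-0.4   0.49  0.45  1.1  -0.21  1.59  1.24] F [ 0.  -0.2  0.3] w 0.0501 t 3.2333
```

Call:
servo_tool(motion=[[[0,-4,0],[0,0,0]],[[0,0,38],[0,0,0]],[[0,0,38],[0,0,0]],[[0,0,38],[0,0,0]],[[0,0,38],[0,0,0]],[[0,0,25],[0,0,0]],[[0,0,20],[0,0,0]],[[0,0,20],[0,0,0]],[[0,0,0],[0,0,0]],[[0,0,0],[0,0,0]]])

```text
time_s: 4.12
tool_pos: [0.6265, 0.0668, 0.094]
orientation: [0.163, 0.987, 0.0, -0.001]
force: [0.1, -0.8, 0.5]
width: 0.0503
grip_force: 0.0
```

```bash
python3 - <<'E'
from h import *
plan([.627,.0658,.092],None,g=1)
p=cap('top','top2');q=cap('side','side2')
o=np.zeros((480,800,3),'u1')
o[:480,:400]=cv2.resize(cv2.imread('pics/top2.png')[150:270,240:340],(400,480),interpolation=2)
o[:480,400:]=cv2.resize(cv2.imread('pics/side2.png')[150:270,300:400],(400,480),interpolation=2)
cv2.imwrite('pics/c3.png',o)
E
```

```text
shift [-0.7 -0.8 20.7] turn [0. 0. 0.]
tool [0.6265 0.0668 0.094 ] y az 71.2 q [-0.4   0.6   0.41  1.48 -0.25  1.12  1.3 ] F [ 0.1 -0.8  0.5] w 0.0503 t 4.1167
```

View pics/c3.png

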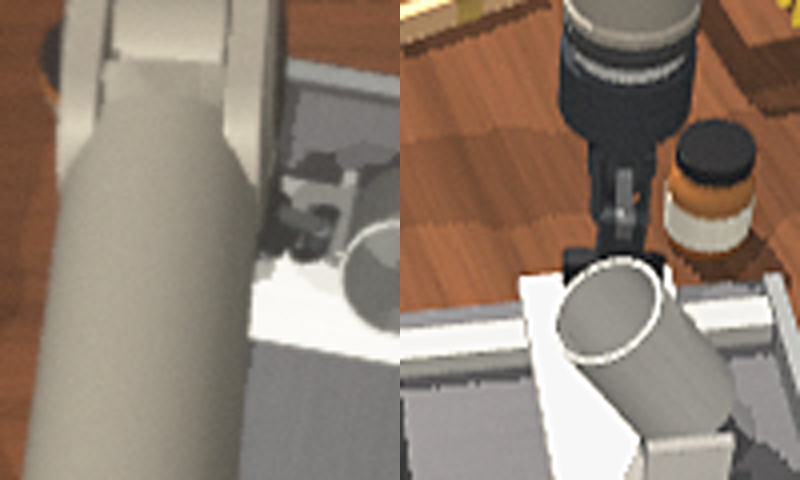

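The bar shows on both sides of the finger in the side view (x 565–660, finger at about 615), so the tool is centred over it. Next I lower and grip.

Call:
servo_tool(motion=[[[0,0,10],[0,0,0]],[[0,0,10],[0,0,0]],[[0,0,0],[0,0,0]]])

```text
time_s: 4.47
tool_pos: [0.6263, 0.0655, 0.0724]
orientation: [0.164, 0.986, -0.0, -0.002]
force: [0.7, 0.3, -0.7]
width: 0.0501
grip_force: 0.0
```

Call:
servo_tool(motion=[[[0,0,0],[0,0,0]],[[0,0,0],[0,0,0]],[[0,0,0],[0,0,0]],[[0,0,0],[0,0,0]],[[0,0,0],[0,0,0]],[[0,0,0],[0,0,0]]], claw=0)

```text
time_s: 4.97
tool_pos: [0.6283, 0.0658, 0.0748]
orientation: [0.164, 0.986, 0.0, 0.001]
force: [0.3, 1.0, 0.8]
width: 0.015
grip_force: 59.5
```

Call:
servo_tool(motion=[[[0,0,0],[0,0,6]],[[0,0,0],[0,0,6]],[[0,0,0],[0,0,6]],[[0,0,0],[0,0,6]],[[0,0,0],[0,0,6]],[[0,0,0],[0,0,6]],[[0,0,0],[0,0,6]],[[0,0,0],[0,0,6]],[[0,0,0],[0,0,6]],[[0,0,0],[0,0,6]],[[0,0,0],[0,0,0]]])

```text
time_s: 5.88
tool_pos: [0.6289, 0.0666, 0.0748]
orientation: [0.636, 0.772, 0.001, 0.001]
force: [1.5, 2.3, 0.3]
width: 0.0144
grip_force: 59.6
```

```bash
python3 - <<'E'
from h import *
plan([.627,.0658,.092],None,g=1); s=sense(); print(s['moment'],s['grip_force'])
E
```

```text
shift [-0.5 -1.9  1.5] turn [0. 0. 0.]
tool [0.6289 0.0666 0.0748] y az 11.0 q [-0.55  0.67  0.65  1.5  -0.43  1.12  0.38] F [1.5 2.3 0.3] w 0.0144 t 5.8833
[ 0.45305849 -0.32777283 -0.11465938] 59.58778202533722
```

Turned 60° so far, and it runs freely. I go on in small steps until the torque rises.

Call:
servo_tool(motion=[[[0,0,0],[0,0,4]],[[0,0,0],[0,0,4]],[[0,0,0],[0,0,4]],[[0,0,0],[0,0,3]],[[0,0,0],[0,0,3]],[[0,0,0],[0,0,0]],[[0,0,0],[0,0,0]]])

```text
time_s: 6.47
tool_pos: [0.6292, 0.0668, 0.0748]
orientation: [0.747, 0.664, 0.002, 0.0]
force: [3.5, 2.5, 0.7]
width: 0.0152
grip_force: 59.3
```

```bash
python3 - <<'E'
from h import *
plan([.627,.0658,.092],None,g=1); s=sense(); print(s['moment'],s['grip_force'])
E
```

```text
shift [-1.2 -2.   1.5] turn [0. 0. 0.]
tool [0.6292 0.0668 0.0748] y az -6.7 q [-0.59  0.69  0.72  1.5  -0.49  1.13  0.11] F [3.5 2.5 0.7] w 0.0152 t 6.4667
[ 0.69743023 -0.79403734 -0.02068472] 59.2501562833786
```

Call:
servo_tool(motion=[[[0,0,0],[0,0,2]],[[0,0,0],[0,0,2]],[[0,0,0],[0,0,1]],[[0,0,0],[0,0,0]],[[0,0,0],[0,0,0]]])

```text
time_s: 6.88
tool_pos: [0.6291, 0.0664, 0.075]
orientation: [0.775, 0.632, 0.001, 0.001]
force: [5.3, 1.9, 0.8]
width: 0.0149
grip_force: 78.3
```

```bash
python3 - <<'E'
from h import *
plan([.627,.0658,.092],None,g=1); s=sense(); print(s['moment'],s['grip_force'])
E
```

```text
shift [-1.  -1.9  1.6] turn [0. 0. 0.]
tool [0.6291 0.0664 0.075 ] y az -11.6 q [-0.6   0.7   0.74  1.5  -0.5   1.14  0.04] F [5.3 1.9 0.8] w 0.0149 t 6.8833
[ 0.48289248 -0.95699952  1.57459419] 78.26021835207939
```

The torque rose to 1.6 N m, so the knob is at its stop. I release, rise and check.

Call:
servo_tool(motion=[[[0,0,0],[0,0,0]],[[0,0,0],[0,0,0]],[[0,0,0],[0,0,0]],[[0,0,-15],[0,0,0]],[[0,0,-40],[0,0,0]],[[0,0,-40],[0,0,0]],[[0,0,-40],[0,0,0]],[[0,0,-40],[0,0,0]],[[0,0,-40],[0,0,0]],[[0,0,-20],[0,0,0]]], claw=50)

```text
time_s: 7.72
tool_pos: [0.6282, 0.0631, 0.3146]
orientation: [0.778, 0.628, 0.002, 0.002]
force: [1.2, -0.8, 0.6]
width: 0.0499
grip_force: 0.0
```

```bash
python3 - <<'E'
from h import *
plan([.4903,-.343,.165],[1,0,0],g=1)
E
```

```text
shift [-426.1  -50.5  167.9] turn [  0.31   0.02 -12.12]
tool [0.6282 0.0631 0.3146] y az -12.1 q [-0.59  0.55  0.83  1.12 -0.39  1.63 -0.07] F [ 1.2 -0.8  0.6] w 0.0499 t 7.7167
```

Call:
servo_tool(motion=[[[-38,-4.5,0],[0,0,0]],[[-38,-4.5,0],[0,0,0]],[[-39,-4.5,0],[0,0,0]],[[-39,-4.5,0],[0,0,0]],[[-39,-4.5,0],[0,0,0]],[[-39,-4.5,0],[0,0,0]],[[-39,-4.5,0],[0,0,0]],[[-39,-4.5,0],[0,0,0]],[[-39,-4.5,0],[0,0,0]],[[-39,-5,0],[0,0,0]],[[-38,-5,0],[0,0,0]],[[0,0,0],[0,0,0]]])

```text
time_s: 8.72
tool_pos: [0.4808, -0.3518, 0.3091]
orientation: [0.783, 0.622, -0.005, 0.0]
force: [-2.3, -1.3, -0.5]
width: 0.0502
grip_force: 0.0
```

```bash
python3 - <<'E'
from h import *
a=np.radians(-11)
plan([.4903,-.343,.165],[np.cos(a),np.sin(a),0],g=1)
p=cap('top','top3')
T0=pickle.load(open('pics/top0.pkl','rb'))
m=outline_of(p,'barrel_mouth');k=outline_of(p,'clamp_knob');print([(d['p'],d['centre']) for d in m+k])
cv2.imwrite('pics/c4.png',cv2.resize(cv2.imread('pics/top3.png')[155:295,262:387],(0,0),fx=4,fy=4,interpolation=2))
E
```

```text
shift [ 12.    8.1 162.7] turn [-0.3   0.43 -2.13]
tool [ 0.4808 -0.3518  0.3091] y az -13.1 q [ 0.04  0.49  0.91  1.24 -0.37  1.58  0.66] F [-2.3 -1.3 -0.5] w 0.0502 t 8.7167
[(0.7, [214.6, 326.9]), (0.51, [209.5, 295.9])]
```

View pics/c4.png

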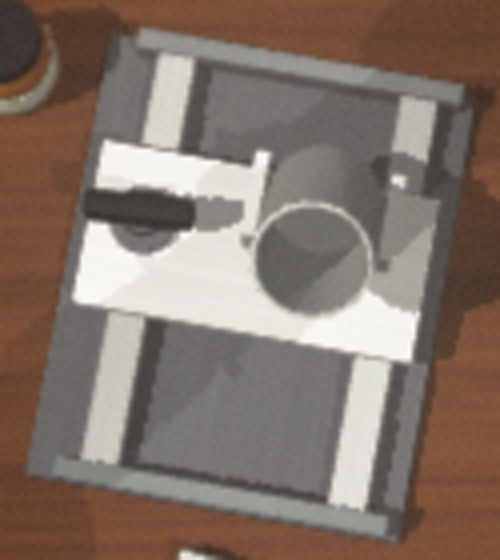

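The bar is now crosswise (85–195, 205), which is about 1.46 rad, and the barrel mouth is still at (312,258), so the carriage has not moved. Next is the brush.

Call:
servo_tool(motion=[[[6,4,0],[0,0,-2]],[[6,4,20],[0,0,0]],[[0,0,30],[0,0,0]],[[0,0,20],[0,0,0]],[[0,0,0],[0,0,0]],[[0,0,0],[0,0,0]]], claw=70)

```text
time_s: 9.37
tool_pos: [0.5014, -0.3279, 0.2384]
orientation: [0.764, 0.645, 0.0, -0.002]
force: [-0.4, -0.2, 0.9]
width: 0.07
grip_force: 0.0
```

```bash
python3 - <<'E'
from h import *
a=np.radians(-11)
plan([.4905,-.3435,.163],[np.cos(a),np.sin(a),0],g=1)
E
```

```text
shift [-17.4  -7.9  94.1] turn [-0.13 -0.12  1.32]
tool [ 0.5014 -0.3279  0.2384] y az -9.7 q [-0.    0.51  0.87  1.38 -0.39  1.43  0.69] F [-0.4 -0.2  0.9] w 0.07 t 9.3667
```

Call:
servo_tool(motion=[[[-10,-4,0],[0,0,1]],[[-7,-4,0],[0,0,0]],[[0,0,0],[0,0,0]],[[0,0,0],[0,0,0]],[[0,0,0],[0,0,0]]])

```text
time_s: 9.78
tool_pos: [0.4895, -0.3466, 0.2402]
orientation: [0.772, 0.636, 0.0, 0.001]
force: [-0.2, -0.2, 0.0]
width: 0.0701
grip_force: 0.0
```

```bash
python3 - <<'E'
from h import *
a=np.radians(-11)
plan([.4905,-.3435,.163],[np.cos(a),np.sin(a),0],g=1)
E
```

```text
shift [ 3.2  0.2 95.9] turn [0.09 0.01 0.01]
tool [ 0.4895 -0.3466  0.2402] y az -11.0 q [ 0.03  0.51  0.88  1.37 -0.39  1.43  0.71] F [-0.2 -0.2  0. ] w 0.0701 t 9.7833
```

Call:
servo_tool(motion=[[[3,0,20],[0,0,0]],[[0,0,25],[0,0,0]],[[0,0,25],[0,0,0]],[[0,0,20],[0,0,0]],[[0,0,6],[0,0,0]],[[0,0,0],[0,0,0]]])

```text
time_s: 10.28
tool_pos: [0.4895, -0.3417, 0.1416]
orientation: [0.771, 0.637, -0.0, -0.002]
force: [-0.3, -0.2, 0.0]
width: 0.07
grip_force: 0.0
```

Call:
servo_tool(motion=[[[0,0,0],[0,0,0]],[[0,0,0],[0,0,0]],[[0,0,0],[0,0,0]],[[0,0,0],[0,0,0]],[[0,0,0],[0,0,0]],[[0,0,0],[0,0,0]],[[0,0,0],[0,0,0]]], claw=0)

```text
time_s: 10.87
tool_pos: [0.491, -0.3439, 0.1448]
orientation: [0.771, 0.637, 0.0, 0.002]
force: [0.8, -0.1, 5.6]
width: 0.0205
grip_force: 58.9
```

```bash
python3 - <<'E'
from h import *
plan([.4905,-.3435,.163],None,g=1)
E
```

```text
shift [ 0.2 -0.5  0.5] turn [0. 0. 0.]
tool [ 0.491  -0.3439  0.1448] y az -10.9 q [ 0.03  0.58  0.84  1.53 -0.45  1.23  0.75] F [ 0.8 -0.1  5.6] w 0.0205 t 10.8667
```

The brush is gripped (width 20.5 mm). I lift it clear and carry it to a point in front of the barrel.

Call:
servo_tool(motion=[[[0,0,-20],[0,0,0]],[[0,0,-30],[0,0,0]],[[0,0,-35],[0,0,0]],[[0,0,-35],[0,0,0]],[[0,0,-35],[0,0,0]],[[0,0,-35],[0,0,0]],[[0,0,-20],[0,0,0]],[[0,0,0],[0,0,0]],[[0,0,0],[0,0,0]]])

```text
time_s: 11.62
tool_pos: [0.49, -0.3435, 0.3538]
orientation: [0.771, 0.636, 0.0, 0.001]
force: [1.5, -0.7, -2.2]
width: 0.0199
grip_force: 58.9
```

```bash
cat > b.py <<'E'
from h import *
a=np.radians(-10.5); xr=np.array([np.cos(a),np.sin(a),0]); ax=np.array([0,0,np.cos(np.pi/6)])-.5*xr
floor=np.array([.584,-.0315,.172])-.1*ax; L=.1348
def bp(h): plan(floor+ax*(h+L),xr,-ax)
def rel():
    s=sense();R=Ro.from_quat(s['orientation']).as_matrix();t=s['tool_pos']+R[:,2]*L-floor
    yr=np.cross([0,0,1],xr); print('tip in barrel frame xyz',np.round(1000*np.array([t@np.cross(yr,ax),t@yr,t@ax]),1),'ang',np.round(np.degrees(np.arccos(-R[:,2]@ax)),2))
E
python3 - <<'E'
from b import *
bp(.15)
E
```

```text
shift [323.5 -59.4  21.5] turn [-29.94   0.16  -0.44]
tool [ 0.49   -0.3435  0.3538] y az -11.0 q [ 0.06  0.48  0.9   1.13 -0.38  1.69  0.66] F [ 1.5 -0.7 -2.2] w 0.0199 t 11.6167
```

Call:
servo_tool(motion=[[[20,-4,0],[0,0,0]],[[36,-6.5,0],[0,0,0]],[[36,-6.5,0],[0,0,0]],[[36,-6.5,0],[0,0,0]],[[36,-6.5,0],[0,0,0]],[[36,-6.5,0],[0,0,0]],[[36,-6.5,0],[0,0,0]],[[36,-6.5,0],[0,0,0]],[[30,-6,0],[0,0,0]],[[21,-4,0],[0,0,0]],[[0,0,0],[0,0,0]],[[0,0,0],[0,0,0]]])

```text
time_s: 12.62
tool_pos: [0.4918, -0.0121, 0.3509]
orientation: [0.77, 0.638, -0.002, -0.001]
force: [0.2, -1.2, -0.4]
width: 0.0207
grip_force: 58.9
```

Call:
servo_tool(motion=[[[0,0,0],[-4,0,0]],[[0,0,0],[-5,0,0]],[[0,0,0],[-6,0,0]],[[0,0,0],[-6,0,0]],[[0,0,0],[-5,0,0]],[[0,0,0],[-4,0,0]],[[0,0,0],[0,0,0]],[[0,0,0],[0,0,0]],[[0,0,0],[0,0,0]]])

```text
time_s: 13.37
tool_pos: [0.4932, -0.0165, 0.3532]
orientation: [0.746, 0.614, 0.164, 0.199]
force: [0.3, 0.1, -0.1]
width: 0.0201
grip_force: 59.3
```

```bash
python3 - <<'E'
from b import *
bp(.13);rel()
E
```

```text
shift [  1.9 -10.9  38.2] turn [-0.08  0.33 -0.55]
tool [ 0.4932 -0.0165  0.3532] y az -11.1 q [-0.81 -0.29  0.52  1.9   0.43  1.04 -0.6 ] F [ 0.3  0.1 -0.1] w 0.0201 t 13.3667
tip in barrel frame xyz [ 10.8  -2.5 168.1] ang 0.34
```

Call:
servo_tool(motion=[[[1,-5.5,8],[0,0,0]],[[1,-5.5,10],[0,0,0]],[[0,0,10],[0,0,0]],[[0,0,10],[0,0,0]],[[0,0,0],[0,0,0]],[[0,0,0],[0,0,0]],[[0,0,0],[0,0,0]]])

```text
time_s: 13.95
tool_pos: [0.5031, -0.0146, 0.3154]
orientation: [0.745, 0.614, 0.165, 0.2]
force: [0.5, 0.1, -1.2]
width: 0.0205
grip_force: 59.3
```

```bash
python3 - <<'E'
from b import *
bp(.13);rel()
p=cap('side','side5')
print(proj(p,floor+ax*.1),proj(p,floor+ax*.13))
cv2.imwrite('pics/c5.png',cv2.resize(cv2.imread('pics/side5.png')[130:290,270:430],(0,0),fx=3.7,fy=3.7,interpolation=2))
E
```

```text
shift [-1.9 -0.1  0.7] turn [ 0.02  0.24 -0.42]
tool [ 0.5031 -0.0146  0.3154] y az -11.0 q [-0.81 -0.25  0.56  1.97  0.43  0.93 -0.6 ] F [ 0.5  0.1 -1.2] w 0.0205 t 13.95
tip in barrel frame xyz [  0.2   1.3 130.7] ang 0.24
[351.23942219 226.52819958] [345.0114844  219.38721612]
```

View pics/c5.png

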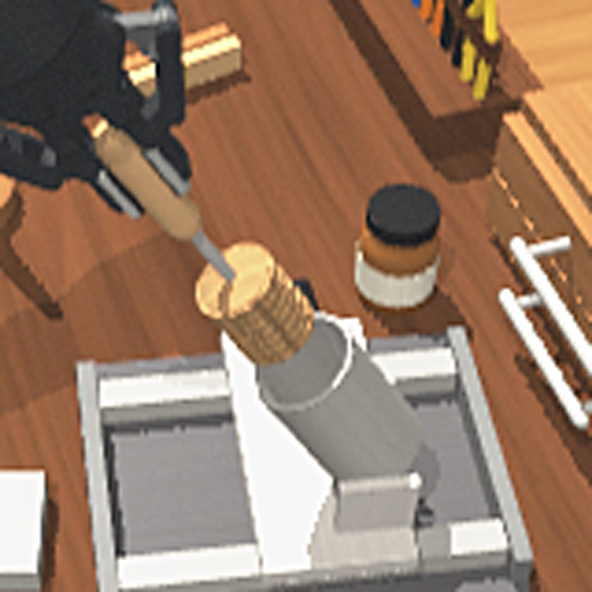

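The brush is coaxial with the barrel, its bristle end just above the mouth at crop (285,345). I push it in.

Call:
servo_tool(motion=[[[-1,0,10],[0,0,0]],[[0,0,12],[0,0,0]],[[0,0,12],[0,0,0]],[[0,0,12],[0,0,0]],[[0,0,12],[0,0,0]],[[0,0,12],[0,0,0]],[[0,0,12],[0,0,0]],[[0,0,12],[0,0,0]],[[0,0,8],[0,0,0]],[[0,0,0],[0,0,0]],[[0,0,0],[0,0,0]]])

```text
time_s: 14.92
tool_pos: [0.5526, -0.0251, 0.2267]
orientation: [0.745, 0.615, 0.165, 0.2]
force: [0.1, -0.5, -1.5]
width: 0.0205
grip_force: 59.3
```

```bash
python3 - <<'E'
from b import *
bp(.005);rel()
E
```

```text
shift [-0.5  0.4 23.6] turn [-0.    0.25 -0.37]
tool [ 0.5526 -0.0251  0.2267] y az -10.9 q [-0.81 -0.04  0.73  2.05  0.27  0.63 -0.44] F [ 0.1 -0.5 -1.5] w 0.0205 t 14.9167
tip in barrel frame xyz [-0.4  0.  28.6] ang 0.25
```

Call:
servo_tool(motion=[[[0,0,8],[0,0,0]],[[0,0,8],[0,0,0]],[[0,0,6],[0,0,0]],[[0,0,3],[0,0,0]],[[0,0,0],[0,0,0]],[[0,0,0],[0,0,0]]])

```text
time_s: 15.42
tool_pos: [0.5648, -0.0275, 0.2049]
orientation: [0.745, 0.615, 0.165, 0.2]
force: [-0.5, 0.4, -1.8]
width: 0.0203
grip_force: 59.3
```

```bash
python3 - <<'E'
from b import *
bp(.05);rel()
E
```

```text
shift [ -0.6   0.5 -46.5] turn [-0.    0.23 -0.38]
tool [ 0.5648 -0.0275  0.2049] y az -10.9 q [-0.79  0.03  0.75  2.06  0.18  0.56 -0.37] F [-0.5  0.4 -1.8] w 0.0203 t 15.4167
tip in barrel frame xyz [-0.5 -0.2  3.5] ang 0.23
```

Call:
servo_tool(motion=[[[0,0,2],[0,0,0]],[[0,0,2],[0,0,0]],[[0,0,1],[0,0,0]],[[0,0,0],[0,0,0]],[[0,0,0],[0,0,0]]])

```text
time_s: 15.83
tool_pos: [0.5678, -0.0273, 0.203]
orientation: [0.745, 0.615, 0.166, 0.199]
force: [-14.2, 2.5, 17.0]
width: 0.0207
grip_force: 61.8
```

```bash
python3 - <<'E'
from b import *
bp(.05);rel()
E
```

```text
shift [ -1.2  -1.  -49.6] turn [ 0.08  0.08 -0.42]
tool [ 0.5678 -0.0273  0.203 ] y az -11.0 q [-0.79  0.04  0.76  2.05  0.16  0.55 -0.35] F [-14.2   2.5  17. ] w 0.0207 t 15.8333
tip in barrel frame xyz [1.3 1.  0.4] ang 0.11
```

The push ended at 22 N, so that is floor contact. Now up to about 52 mm, down, up, down.

Call:
servo_tool(motion=[[[0,0,-10],[0,0,0]],[[0,0,-14],[0,0,0]],[[0,0,-14],[0,0,0]],[[0,0,-12],[0,0,0]],[[0,0,-4],[0,0,0]],[[0,0,0],[0,0,0]],[[0,0,0],[0,0,0]],[[0,0,0],[0,0,0]]])

```text
time_s: 16.5
tool_pos: [0.5404, -0.023, 0.2465]
orientation: [0.745, 0.615, 0.164, 0.199]
force: [0.4, 0.6, -1.6]
width: 0.0207
grip_force: 59.4
```

```bash
python3 - <<'E'
from b import *
bp(.001);rel()
E
```

```text
shift [-0.2  1.3 50.9] turn [-0.07  0.26 -0.38]
tool [ 0.5404 -0.023   0.2465] y az -10.9 q [-0.83 -0.1   0.7   2.04  0.33  0.7  -0.5 ] F [ 0.4  0.6 -1.6] w 0.0207 t 16.5
tip in barrel frame xyz [-1.4 -0.1 51.9] ang 0.27
```

Call:
servo_tool(motion=[[[0,1,10],[0,0,0]],[[0,0,13],[0,0,0]],[[0,0,13],[0,0,0]],[[0,0,9],[0,0,0]],[[0,0,4],[0,0,0]],[[0,0,3],[0,0,0]],[[0,0,0],[0,0,0]],[[0,0,0],[0,0,0]]])

```text
time_s: 17.17
tool_pos: [0.5673, -0.028, 0.2029]
orientation: [0.745, 0.615, 0.165, 0.2]
force: [-0.8, -0.3, -0.6]
width: 0.0203
grip_force: 59.4
```

Call:
servo_tool(motion=[[[0,0,-10],[0,0,0]],[[0,0,-14],[0,0,0]],[[0,0,-14],[0,0,0]],[[0,0,-12],[0,0,0]],[[0,0,-3],[0,0,0]],[[0,0,0],[0,0,0]],[[0,0,0],[0,0,0]],[[0,0,0],[0,0,0]]])

```text
time_s: 17.83
tool_pos: [0.5407, -0.0231, 0.2478]
orientation: [0.745, 0.615, 0.164, 0.199]
force: [0.2, 0.5, -1.7]
width: 0.0202
grip_force: 59.4
```

```bash
python3 - <<'E'
from b import *
bp(.001);rel()
E
```

```text
shift [-0.2  0.3 51.9] turn [-0.07  0.26 -0.37]
tool [ 0.5407 -0.0231  0.2478] y az -10.9 q [-0.84 -0.1   0.72  2.03  0.34  0.71 -0.51] F [ 0.2  0.5 -1.7] w 0.0202 t 17.8333
tip in barrel frame xyz [-0.4 -0.2 52.9] ang 0.27
```

Call:
servo_tool(motion=[[[0,0,10],[0,0,0]],[[0,0,13],[0,0,0]],[[0,0,13],[0,0,0]],[[0,0,9],[0,0,0]],[[0,0,4],[0,0,0]],[[0,0,4],[0,0,0]],[[0,0,0],[0,0,0]],[[0,0,0],[0,0,0]]])

```text
time_s: 18.5
tool_pos: [0.5673, -0.028, 0.2029]
orientation: [0.745, 0.615, 0.165, 0.2]
force: [-0.8, 0.0, -0.5]
width: 0.0203
grip_force: 59.4
```

Call:
servo_tool(motion=[[[0,0,-15],[0,0,0]],[[0,0,-20],[0,0,0]],[[0,0,-20],[0,0,0]],[[0,0,-20],[0,0,0]],[[0,0,-20],[0,0,0]],[[0,0,-20],[0,0,0]],[[0,0,-20],[0,0,0]],[[0,0,-15],[0,0,0]],[[0,0,0],[0,0,0]],[[0,0,0],[0,0,0]]])

```text
time_s: 19.33
tool_pos: [0.4937, -0.0138, 0.3334]
orientation: [0.745, 0.614, 0.166, 0.2]
force: [0.5, -1.4, -1.8]
width: 0.0203
grip_force: 59.4
```

```bash
python3 - <<'E'
from b import *
bp(.15);rel()
E
```

```text
shift [-1.  -1.   0.9] turn [ 0.09  0.15 -0.43]
tool [ 0.4937 -0.0138  0.3334] y az -11.0 q [-0.8  -0.28  0.52  1.95  0.43  0.99 -0.61] F [ 0.5 -1.4 -1.8] w 0.0203 t 19.3333
tip in barrel frame xyz [  1.2   0.6 150.9] ang 0.17
```

Call:
servo_tool(motion=[[[0,0,0],[4,0,0]],[[0,0,0],[5,0,0]],[[0,0,0],[6,0,0]],[[0,0,0],[6,0,0]],[[0,0,0],[5,0,0]],[[0,0,0],[4,0,0]],[[0,0,-10],[0,0,0]],[[0,0,-10],[0,0,0]],[[0,0,0],[0,0,0]],[[0,0,0],[0,0,0]]])

```text
time_s: 20.17
tool_pos: [0.4934, -0.0142, 0.3538]
orientation: [0.771, 0.636, 0.001, 0.001]
force: [-0.4, 0.3, -1.4]
width: 0.0206
grip_force: 59.5
```

```bash
python3 - <<'E'
from b import *
plan([.4888,-.3405,.353],xr)
E
```

```text
shift [-321.3   57.5    0.5] turn [ 0.17 -0.08 -0.45]
tool [ 0.4934 -0.0142  0.3538] y az -11.0 q [-0.72  0.2   0.89  1.43 -0.15  1.58 -0.04] F [-0.4  0.3 -1.4] w 0.0206 t 20.1667
```

Call:
servo_tool(motion=[[[-20,4,0],[0,0,0]],[[-36,6.5,0],[0,0,0]],[[-36,6.5,0],[0,0,0]],[[-36,6.5,0],[0,0,0]],[[-36,6.5,0],[0,0,0]],[[-36,6.5,0],[0,0,0]],[[-36,6.5,0],[0,0,0]],[[-34,6,0],[0,0,0]],[[-31,5,0],[0,0,0]],[[-20,3.5,0],[0,0,0]],[[0,0,0],[0,0,0]],[[0,0,0],[0,0,0]]])

```text
time_s: 21.17
tool_pos: [0.4876, -0.3406, 0.3533]
orientation: [0.772, 0.635, 0.001, 0.0]
force: [0.7, -0.0, 0.2]
width: 0.0207
grip_force: 59.4
```

Call:
servo_tool(motion=[[[0,0,20],[0,0,0]],[[0,0,35],[0,0,0]],[[0,0,20],[0,0,0]],[[0,0,0],[0,0,0]],[[0,0,0],[0,0,0]],[[0,0,0],[0,0,0]]])

```text
time_s: 21.67
tool_pos: [0.4901, -0.339, 0.2798]
orientation: [0.771, 0.637, 0.001, 0.001]
force: [0.0, -0.3, -0.9]
width: 0.0203
grip_force: 59.4
```

```bash
python3 - <<'E'
from b import *
plan([.4888,-.3405,.1448],xr)
p=cap('side','side6');q=cap('top','top6')
o=np.zeros((600,800,3),'u1')
o[:480,:400]=cv2.resize(cv2.imread('pics/top6.png')[215:335,425:525],(400,480),interpolation=2)
o[:600,400:]=cv2.resize(cv2.imread('pics/side6.png')[310:460,310:410],(400,600),interpolation=2)
cv2.imwrite('pics/c6.png',o)
E
```

```text
shift [ -1.6  -1.4 135. ] turn [ 0.19  0.03 -0.31]
tool [ 0.4901 -0.339   0.2798] y az -10.8 q [-0.01  0.5   0.94  1.31 -0.4   1.52  0.7 ] F [ 0.  -0.3 -0.9] w 0.0203 t 21.6667
```

View pics/c6.png

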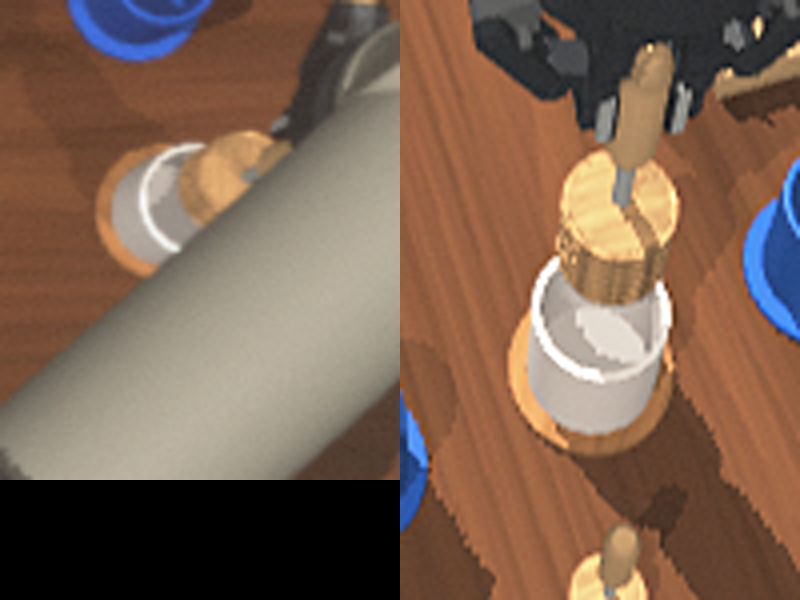

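The brush hangs above the holder, its head at side crop (620,225) and the rim at (600,315). I check its lean numerically.

```bash
python3 - <<'E'
from b import *
p=pickle.load(open('pics/side6.pkl','rb'))
s=sense();t=s['tool_pos'];R=Ro.from_quat(s['orientation']).as_matrix()
f=lambda X:(lambda u:np.round([(u[0]-310+.5)*4+400,(u[1]-310+.5)*4],0))(proj(p,X))
for b in(.190,.06,.0): print(b,f(t+R[:,2]*(L-b)))
print('holder rim',f(np.array([.4889,-.341,.085])))
E
```

```text
0.19 [646.  48.]
0.06 [621. 197.]
0.0 [611. 253.]
holder rim [600. 305.]
```

Call:
servo_tool(motion=[[[-1.5,-1.5,15],[0,0,0]],[[0,0,20],[0,0,0]],[[0,0,15],[0,0,0]],[[0,0,10],[0,0,0]],[[0,0,5],[0,0,0]],[[0,0,0],[0,0,0]]])

```text
time_s: 22.27
tool_pos: [0.4873, -0.3408, 0.2125]
orientation: [0.771, 0.637, -0.0, -0.0]
force: [-0.3, -0.6, -0.9]
width: 0.0207
grip_force: 59.4
```

Call:
servo_tool(motion=[[[0,0,15],[0,0,0]],[[0,0,20],[0,0,0]],[[0,0,15],[0,0,0]],[[0,0,8],[0,0,0]],[[0,0,4],[0,0,0]],[[0,0,0],[0,0,0]],[[0,0,0],[0,0,0]]])

```text
time_s: 22.85
tool_pos: [0.4878, -0.3416, 0.1519]
orientation: [0.771, 0.636, 0.0, 0.001]
force: [0.6, -0.8, -1.2]
width: 0.0206
grip_force: 59.4
```

```bash
python3 - <<'E'
from b import *
plan([.4888,-.3405,.1448],xr)
E
```

```text
shift [1.3 0.7 7.1] turn [ 0.1   0.06 -0.44]
tool [ 0.4878 -0.3416  0.1519] y az -10.9 q [ 0.    0.58  0.89  1.53 -0.46  1.25  0.77] F [ 0.6 -0.8 -1.2] w 0.0206 t 22.85
```

Call:
servo_tool(motion=[[[0.5,0,4],[0,0,0]],[[0,0,2],[0,0,0]],[[0,0,1],[0,0,0]],[[0,0,0],[0,0,0]],[[0,0,0],[0,0,0]]])

```text
time_s: 23.27
tool_pos: [0.4878, -0.3409, 0.1448]
orientation: [0.771, 0.637, 0.0, 0.001]
force: [0.1, 0.6, 5.0]
width: 0.0205
grip_force: 59.9
```

Floor contact at the expected height (5 N). Now I release, rise straight up, and look.

Call:
servo_tool(motion=[[[0,0,0],[0,0,0]],[[0,0,0],[0,0,0]],[[0,0,0],[0,0,0]],[[0,0,0],[0,0,0]],[[0,0,-10],[0,0,0]],[[0,0,-25],[0,0,0]],[[0,0,-35],[0,0,0]],[[0,0,-40],[0,0,0]],[[0,0,-40],[0,0,0]],[[0,0,-20],[0,0,0]],[[0,0,0],[0,0,0]],[[0,0,0],[0,0,0]]], claw=60)

```text
time_s: 24.27
tool_pos: [0.4875, -0.3414, 0.3157]
orientation: [0.771, 0.636, 0.0, 0.002]
force: [-0.4, 0.2, -0.5]
width: 0.0596
grip_force: 0.0
```

```bash
python3 - <<'E'
from b import *
plan([.4888,-.3405,.1448],None)
cap('side','side7')
E
```

```text
shift [  1.4   0.5 170.9] turn [0. 0. 0.]
tool [ 0.4875 -0.3414  0.3157] y az -11.0 q [ 0.01  0.49  0.94  1.24 -0.39  1.6   0.69] F [-0.4  0.2 -0.5] w 0.0596 t 24.2667
```

View pics/side7.png

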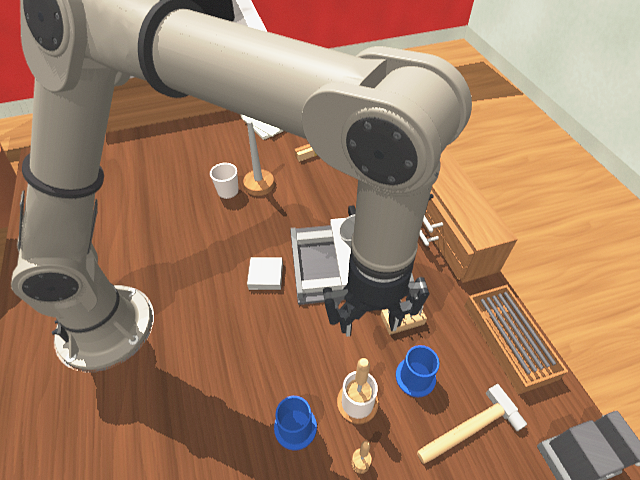

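The brush stands upright in the white holder at (360,388), the gripper is clear above it, and everything else in view is in place.

```bash
python3 -c "
from workcell import *
print(finish_job())"
```

```text
the job is handed in; nothing more can be done
None
```

I turned the clamp knob to its stop, scrubbed the barrel with three strokes to the floor, put the brush back upright in its holder and handed the job in at about 24 s; the hand-in returned no verdict.

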